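# Clamp a rail in the mortising board

### The arm

A 6-joint arm with a two-finger parallel gripper is mounted at the origin on a cart in front of the work surface, level with it; the furniture and walls round the work are solid. World frame = base frame: x ahead of the robot, y to its left, z up, the work surface at z = 0. Lengths are in m, angles in degrees, forces in N, time in s.
With the tool pointing down it reaches from about 0.3 to 0.75 m from the base axis. Payload 8.5 kg.
Tool frame: the origin (TCP) lies midway between the tips of the shut fingers; the grasp point (between the pads) lies 19 mm behind it (env.tcp_to_grasp is the z of the grasp point in the tool frame, in m); z points along the fingers, y is the line along which they close (so a half turn about z gives the same grasp; the last joint's range is limited). The gripper opens to 85 mm and grips with 20 to 120 N. Pads are 22 mm wide; open, the fingers measure 114 mm over their backs; the gripper's body (76 mm by 85 mm) begins 54 mm behind the grasp point. The pads swing forward as they close: fully open they stand 13 mm farther back than shut.
Start: joints at [-83.039, 21.807, 74.336, -0, 83.858, -12.336], TCP at [0.182, -0.519, 0.231] pointing down, gripper open.
Joint ranges: [-178.18, 178.18], [-50.72, 133.34], [12.68, 142.11], [-81.47, 261.47], [9.98, 163.14], [-165.26, 165.26]. Speed limits (degrees/s): [136.94, 136.94, 180, 180, 180, 180].

### API

Orientations are given as a 3x3 rotation matrix whose columns are the frame's x, y, z axes.
In Python, from rig import env, imaging, job, models gives the robot as it stands. The module is installed in compiled form; this text tells all that it offers.
- The arm moves only by the tool jog_arm, never from a script. Its argument "plan" is text: rows parted by semicolons, each of 7 numbers parted by spaces: the turn, a rotation vector about the tool's x, y, z in degrees, then the shift along the tool's x, y, z in cm, then the closure in counts, from 0 (fully open) to 255 (shut). In form: rx ry rz x y z claw; .... A call has 1 to 10 rows; each row shifts and turns the commanded pose from where the row before left it, along the tool's axes as they then stand; what a row does not reach is not made up. A row lasts 1/12 s, in which the tool goes at most 41.7 mm and 7.16 degrees, less where a joint would pass 70% of its speed; a pose out of reach is approached as far as the arm can. A call with a gripper value outside its range is refused whole. The fingers move at their own pace and stop on an object; "grip_force" is the grip in N (left out, the last holds). Time passes only in rows, so rows that do not move let the fingers close. It gives the time, the measured TCP pose, the force, the opening and the grip force at its end, in the units of the state.
- env.observe(): the state, without advancing time (a new reading comes with each control period).
- imaging.get_image(name): name is "scene" or "top" or "wrist"; returns a dict with "pixels" (400x640x3 uint8, red, green, blue), "depth" (400x640 float32, m along the optical axis (not along the pixel's ray), 0 where there is no reading), "fov_y" (degrees; the focal length in pixels is half the picture's height over the tangent of half this angle, whatever the lens; pixels are square), "cx", "cy" (the principal point, pixels), "world_from_camera" (4x4, takes a point from camera to world coordinates). Camera axes: x right, y down, z forward; pixel columns grow to the right and rows downward; lengths in m; the calibration is good to about 2 mm. A picture is of the moment at which its call begins.
- job.close_job(): hands the job in; it is judged then, once.
Trained networks look in the newest picture that a camera, given by its name, has taken for a name from the list of things; names that differ only in an ending like _2 or _b are one class to them, and where a whole thing is asked for, a point or a joint stands for the part that bears it (a point fixed in the world has none). Each returns a list of dicts, best first, with "confidence" (0 to 1); they miss things now and then, are a little off and sometimes report something else, mostly with a low value. They report only what shows in the picture. A call takes as long as a camera call.
- models.outline_of(camera, query): "region" (400x640 bool, what is visible of it) and "bbox" ([centre column, centre row, width, height] in pixels, round what is visible of it).
- models.tip_of(camera, query): "at" ([column, row] in pixels: a listed point, or the origin of a listed thing).
The state is a dict: "time_s": time; "q": joint angles; "qvel": joint speeds; "joint_efforts": joint torques, N m; "position": TCP position; "tool_rot": TCP orientation; "ft_force": force on the tool from outside, world axes, zero at the start; "wrist_torque": the same for the moment, N m; "grip_width": finger opening in m; "gripper_force": force on a finger pad.
Only numpy, scipy, OpenCV 4.12 (cv2) and the standard library are available. Lean on these libraries where they do the work, as an engineer would, in place of code of your own. Each camera call takes 0.05 s, during which the arm holds its last target. There are 200 camera calls.

### The job

Get the pale wooden strip ready for mortising, using the fingers only to push: slide it along its channel until its end is up against the end stop, and swing the steel clamp strap round until it stands square across the strip. Then push the cam lever all the way down so that the strap clamps the strip. Do not pick up or lift the strip, and leave the other tools lying where they are.

Things in the scene. Friction and masses are not known exactly. Their poses are not given: they have to be found in the camera images.
- mortising_board: Jig fixed to the bench: plywood base 160 x 340 x 18 mm. Origin at bench height, z up, +y along the channel to the end stop, +x to the rear fence, away from the robot. Base: x -95 to 65, y -170 to 170 mm. Channel for the strip centred on x = 10 mm, 53 mm wide, between fence (42 mm above the bench) and front battens (28 mm). Clamp on the front edge, its upright pivot at x = -65 mm, y = 0
- stop_face (a point): Middle of the end stop's face at the left end of the channel, on the base (18 mm high); the stop rises 24 mm above the base. Axes as the board's; the strip's end must come up against this face
- pale_strip: Loose pale planed strip 50 x 340 x 30 mm (about 0.3 kg), lying along y in the channel, 20 to 50 mm short of the stop. Origin at the centre of its underside, 18 mm above the bench (its top 48 mm); y along its length towards the stop. Its right end sticks out past the base. 2 to 4 N slides it
- strip_end (a point): Lower middle of the strip's left end face, the one that goes against the stop
- strip_push_end (a point): Centre of the strip's right end face (33 mm high), the one to push on, towards the board's +y
- clamp_pivot (a point): On the clamp's vertical pivot axis, at the mid-height of the raised strap (63 mm above the bench)
- clamp_swing (a joint): Swing (rad) of strap and lever together about the upright pivot. 0: strap square across the strip, along the board's +x (end stop at -0.03). Grows as the strap swings aside, clockwise from above: at 1.57 it points along the board's -y. Starts at 1.1 to 1.5. Holds where it is left; about 2 N at the nose moves it
- strap_bar: Clamp strap: flat dark steel bar 26 mm wide, 10 mm thick, reaching 87 mm from the pivot axis, a 19 mm rubber foot under its nose. Origin on the pivot axis at mid-thickness, x towards the nose. Raised, the bar is 58 to 68 mm above the bench and its foot 2.5 mm above the strip's top; the lever presses it down by at most 6 mm
- strap_nose (a point): On the strap's centreline at mid-thickness, 75 mm from the pivot axis, above the foot; a nut stands 11 mm high on top here
- cam_lever (a joint): Angle (rad) of the cam lever: 0 raised, 1.2 fully down at its stop; starts at 0 to 0.2. Its elevation above level is 1.3 minus this value. It points away from the strap's nose and goes down on that side: towards the robot once the strap is across the strip. Stays where it is left; 3 to 6 N at the grip moves it
- lever_hinge (a point): The lever's horizontal hinge, on the clamp's pivot axis, 90 mm above the bench; the hinge line lies level and square to the strap
- lever_grip (a point): Middle line of the lever's black grip, 75 mm from the hinge; the grip is 20 mm wide, 12 mm thick and reaches from 39 to 97 mm from the hinge
- marking_gauge: Wooden marking gauge 55 x 200 x 75 mm, loose, front left; origin at the centre of its underside; bystander
- try_square: Try square 206 x 115 x 19 mm, loose, front right; origin at the centre of its underside; bystander
- carpenter_pencil: Pencil 8 x 162 x 8 mm, loose, behind the right half of the board's fence; origin at the centre of its underside; bystander
- cork_block: Cork block 62 x 106 x 34 mm, loose, behind the left half of the board's fence; origin at the centre of its underside; bystander
- nail_punch: Steel nail punch 10 x 100 x 10 mm, loose, just in front of the board, left of the clamp; origin at the centre of its underside; bystander
- smoothing_plane: Small wooden smoothing plane 52 x 165 x 73 mm, loose, to the left of the board; origin at the centre of its underside; bystander

How it is judged (in metres and radians):
On the way, in this order (a step that is already met when the one before it is completed fails the run):
1. the strip is up against the stop and the strap stands square across it, the lever still up (y of strip_end in the frame of stop_face above -0.003 m and value of joint clamp_swing below 0.15 rad and value of joint cam_lever below 0.45 rad), for 0.2 s.
2. the lever is down and the strap's foot presses on the strip (value of joint cam_lever above 1.08 rad and contact force between strap_bar and pale_strip above 8 N), for 0.2 s.
At the end, for the whole second after the job is handed in: The strip lies flat in its channel with its end within 3 mm of the stop, the strap is within 0.15 rad of square across it, the cam lever is down (at least 1.08 of 1.2 rad) and the strap's foot presses the strip with more than 8 N (all of step 2 and y of strip_end in the frame of stop_face above -0.003 m and value of joint clamp_swing below 0.15 rad and z of pale_strip in the frame of mortising_board below 0.02 m and angle between pale_strip's own z axis and vertical below 0.03 rad and linear speed of pale_strip below 0.01 m/s); the robot touches nothing.
It fails at once if the strip is lifted or tipped (z of pale_strip in the frame of mortising_board above 0.026 m or angle between pale_strip's own z axis and vertical above 0.12 rad).
It fails at once if another tool is moved by more than 3 cm (distance of any of marking_gauge, try_square, carpenter_pencil, cork_block, nail_punch, smoothing_plane from where it was at the start of the episode above 0.03 m).
It also fails if it takes over 54 s, if anything falls off the work surface, if the arm or the gripper's body presses on something with over 40 N, if the wrist force passes 120 N, or if a joint passes its speed limit or range.

## Working session

There is one attempt and no reset: what is moved stays moved. The work goes in short steps, Python scripts to look and compute and a tool call to move; the robot and the scene stay as the last step left them, time stands still between calls to the robot, and variables do not carry over. Pictures are saved under pics/ and viewed, at most 10 in all, crops included, and the job is handed in when it is done.

Besides the shell and the picture viewer there is one more tool, called as a command line: name --argument value ..., lists and objects as JSON in quotes. jog_arm: Moves the arm, as the interface text tells. Its arguments: {"type":"object","properties":{"plan":{"type":"string"},"grip_force":{"type":"number"}},"required":["plan"]}

```bash
mkdir -p pics
cat > h.py <<'E'
import numpy as np, cv2
from rig import env, imaging, job, models
def f(im): return 200/np.tan(np.radians(im['fov_y']/2))
def w(im,u,v,z=None):
    r=np.array([(u-im['cx'])/f(im),(v-im['cy'])/f(im),1.]);T=im['world_from_camera']
    if z is None:
        d=im['depth'][int(round(v)),int(round(u))]
    else: d=(z-T[2,3])/(T[:3,:3]@r)[2]
    return T[:3,:3]@(r*d)+T[:3,3]
def cloud(im):
    v,u=np.mgrid[:400,:640];d=im['depth']
    c=np.stack([(u-im['cx'])/f(im)*d,(v-im['cy'])/f(im)*d,d],-1);T=im['world_from_camera']
    return c@T[:3,:3].T+T[:3,3]
def save(im,n): cv2.imwrite('pics/'+n,im['pixels'][:,:,::-1])
E
python3 - <<'E'
from h import *
np.set_printoptions(precision=4,suppress=True)
for c in ['top','scene']:
    im=imaging.get_image(c);save(im,c+'1.png')
    print(c,im['world_from_camera'][:3,3])
    for q,z in [('stop_face',.018),('mortising_board',0),('strip_end',.018),('strip_push_end',.033),('clamp_pivot',.063),('strap_nose',.063),('lever_hinge',.09),('lever_grip',None),('pale_strip',.018)]:
        for r in models.tip_of(c,q)[:1]:
            print(q,round(r['confidence'],2),np.array(r['at']),w(im,*r['at'],z))
print(env.observe())
E
```

```text
top [0.4483 0.1168 1.6012]
stop_face 0.66 [284.8 175.6] [0.6229 0.2212 0.018 ]
mortising_board 0.66 [332.8 186.9] [ 0.5832  0.0628 -0.    ]
strip_end 0.74 [302.6 182. ] [0.6003 0.1628 0.018 ]
strip_push_end 0.69 [402.3 185. ] [ 0.5814 -0.1638  0.033 ]
clamp_pivot 0.91 [328.8 202.3] [0.5287 0.079  0.063 ]
strap_nose 0.61 [352.8 197. ] [0.544  0.0016 0.063 ]
lever_hinge 0.88 [332.1 202.6] [0.5261 0.0693 0.09  ]
lever_grip 0.43 [320.7 202.4] [0.5233 0.1058 0.1719]
pale_strip 0.78 [354.2 181.6] [ 0.5976 -0.0078  0.018 ]
scene [-0.0716  0.7693  0.7499]
stop_face 0.68 [270.4 240. ] [0.6252 0.2097 0.018 ]
mortising_board 0.98 [317.3 226.7] [ 0.5889  0.0597 -0.    ]
strip_end 0.79 [282.4 236.4] [0.6129 0.1762 0.018 ]
strip_push_end 0.63 [366.  188.5] [ 0.5843 -0.1638  0.033 ]
clamp_pivot 0.74 [327.5 226.2] [0.515  0.0986 0.063 ]
strap_nose 0.61 [345.2 208.2] [0.535  0.0006 0.063 ]
lever_hinge 0.72 [327.7 213.3] [0.5299 0.0821 0.09  ]
lever_grip 0.86 [324.6 196.6] [0.5159 0.1119 0.1651]
pale_strip 0.6 [327.  208.6] [ 0.6135 -0.0096  0.018 ]
{'time_s': 1.0, 'q': array([-83.0373,  21.8067,  74.3342,  -0.0012,  83.8584, -12.336 ]), 'qvel': array([ 0.0053, -0.048 ,  0.0424, -0.0283,  0.0907,  0.0009]), 'joint_efforts': array([ -0.0026, -44.8339, -23.1464,  -0.0005,   0.0007,   0.    ]), 'position': array([ 0.1818, -0.5191,  0.2313]), 'tool_rot': array([[ 0.9438,  0.3305, -0.    ],
       [ 0.3305, -0.9438, -0.    ],
       [-0.    ,  0.    , -1.    ]]), 'ft_force': array([-0.4587,  0.174 ,  0.4597]), 'wrist_torque': array([-0.0082, -0.0598, -0.0431]), 'gripper_force': 0.0, 'grip_width': 0.0852674916820516}
```

Run:
```python
from h import *
np.set_printoptions(precision=4,suppress=True)
im=imaging.get_image('top');C=cloud(im)
cv2.imwrite('pics/t2.png',cv2.resize(im['pixels'][130:270,220:440,::-1],None,fx=3.6,fy=3.6,interpolation=cv2.INTER_CUBIC))
m=models.outline_of('top','pale_strip')[0]['region']
P=C[m];print(np.percentile(P[:,2],[5,50,95]))
P=P[(P[:,2]>.04)&(P[:,2]<.056)]
print(cv2.minAreaRect(P[:,:2].astype(np.float32)*1000))
im2=imaging.get_image('scene')
cv2.imwrite('pics/s2.png',cv2.resize(im2['pixels'][100:340,180:500,::-1],None,fx=2.5,fy=2.5,interpolation=cv2.INTER_CUBIC))
C=cloud(im2);m=models.outline_of('scene','pale_strip')[0]['region'];P=C[m];P=P[(P[:,2]>.042)&(P[:,2]<.054)]
print(cv2.minAreaRect(P[:,:2].astype(np.float32)*1000))
```

```text
[0.0377 0.0462 0.0525]
((596.3565063476562, 0.3854217529296875), (339.510498046875, 50.58360290527344), 83.90654754638672)
((594.3013916015625, 2.147491455078125), (341.5616149902344, 57.22078323364258), 83.16529846191406)
```

View pics/t2.png

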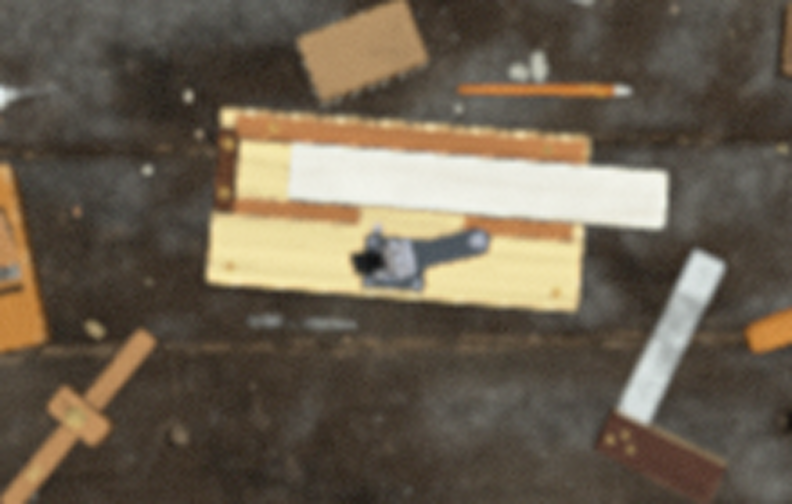

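View pics/s2.png

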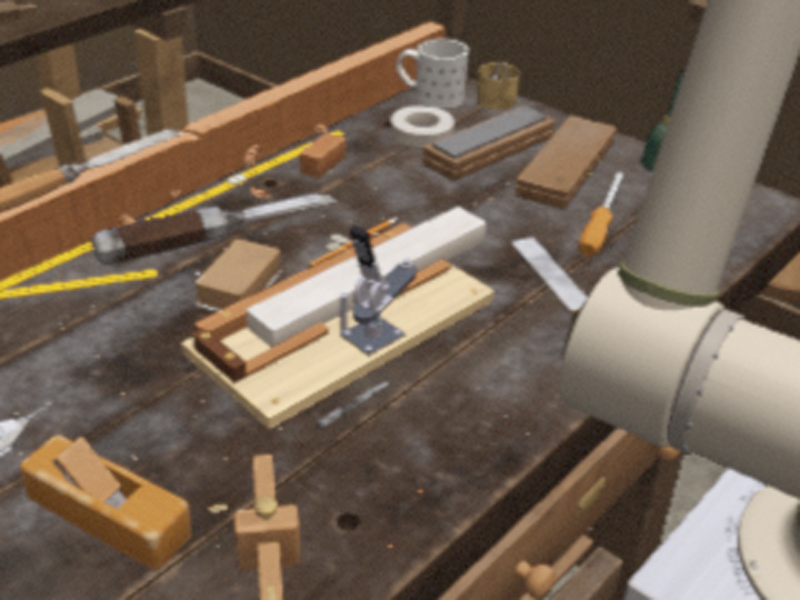

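Top view: the strip runs from crop (290,170) to (667,198), about 45 mm short of the stop. The strap's nose is at (485,240), pointing right, and the raised lever is at (370,262). The board is yawed about -6°. The scene view agrees and shows the space behind the push end clear.

jog_arm --plan "0 0 6.35 0 0 0 255;0 0 6.35 0 0 0 255;0 0 6.35 0 0 0 255;0 0 6.35 0 0 0 255;0 0 0 2.56 -2.52 0 255;0 0 0 2.56 -2.52 0 255;0 0 0 2.56 -2.52 0 255;0 0 0 2.56 -2.52 0 255;0 0 0 2.56 -2.52 0 255;0 0 0 2.56 -2.52 0 255"

```text
time_s: 2.03
position: [0.3517, -0.3838, 0.2314]
tool_rot: [[0.994, -0.107, 0.0], [-0.107, -0.994, -0.0], [0.0, 0.0, -1.0]]
ft_force: [0.5, -1.2, -0.1]
grip_width: 0.0001
gripper_force: 0.0
```

jog_arm --plan "0 0 0 2.56 -2.52 0 255;0 0 0 2.56 -2.52 0 255;0 0 0 2.56 -2.52 0 255;0 0 0 2.56 -2.52 0 255;0 0 0 2.56 -2.52 0 255;0 0 0 2.56 -2.52 0 255;0 0 0 2.56 -2.52 0 255;0 0 0 2.56 -2.52 0 255;0 0 0 0 0 0 255;0 0 0 0 0 0 255"

```text
time_s: 2.87
position: [0.5765, -0.2051, 0.2308]
tool_rot: [[0.995, -0.103, -0.001], [-0.103, -0.995, 0.0], [-0.001, -0.0, -1.0]]
ft_force: [-0.3, 0.3, 0.3]
grip_width: 0.0001
gripper_force: 0.0
```

jog_arm --plan "0 0 0 0 0 3.5 255;0 0 0 0 0 3.5 255;0 0 0 0 0 3.5 255;0 0 0 0 0 3.5 255;0 0 0 0 0 3.2 255;0 0 0 0 0 2 255;0 0 0 0 0 1 255;0 0 0 0 0 0 255;0 0 0 0 -0.7 0 255;0 0 0 0 -0.7 0 255"

```text
time_s: 3.7
position: [0.5778, -0.1929, 0.0311]
tool_rot: [[0.994, -0.107, 0.003], [-0.107, -0.994, -0.001], [0.003, 0.001, -1.0]]
ft_force: [1.0, 0.5, 0.2]
grip_width: 0.0002
gripper_force: 0.0
```

jog_arm --plan "0 0 0 0 -0.5 0 255;0 0 0 0 -0.5 0 255;0 0 0 0 -0.5 0 255;0 0 0 0 -0.5 0 255;0 0 0 0 -0.5 0 255"

```text
time_s: 4.12
position: [0.5801, -0.1674, 0.0298]
tool_rot: [[0.994, -0.106, 0.001], [-0.106, -0.994, -0.001], [0.001, 0.001, -1.0]]
ft_force: [-0.2, -2.1, 2.5]
grip_width: 0.0
gripper_force: 1.2
```

Contact made; keep pushing, more slowly toward the stop.

jog_arm --plan "0 0 0 0 -0.5 0 255;0 0 0 0 -0.5 0 255;0 0 0 0 -0.5 0 255;0 0 0 0 -0.5 0 255;0 0 0 0 -0.4 0 255;0 0 0 0 -0.3 0 255"

```text
time_s: 4.62
position: [0.5827, -0.1403, 0.0293]
tool_rot: [[0.994, -0.106, -0.0], [-0.106, -0.994, 0.0], [-0.0, 0.0, -1.0]]
ft_force: [-0.1, -2.2, 1.0]
grip_width: 0.0001
gripper_force: 1.3
```

Run:
```python
from h import *
im=imaging.get_image('top');cv2.imwrite('pics/t3.png',cv2.resize(im['pixels'][140:240,260:440,::-1],None,fx=4.4,fy=4.4,interpolation=cv2.INTER_CUBIC))
for q,z in [('stop_face',.018),('strip_end',.018)]:
    for r in models.tip_of('top',q)[:1]: print(q,r['at'],w(im,*r['at'],z))
```

```text
stop_face [285.4, 175.6] [0.62283684 0.21922223 0.018     ]
strip_end [289.2, 177.6] [0.61590327 0.20678952 0.018     ]
```

View pics/t3.png

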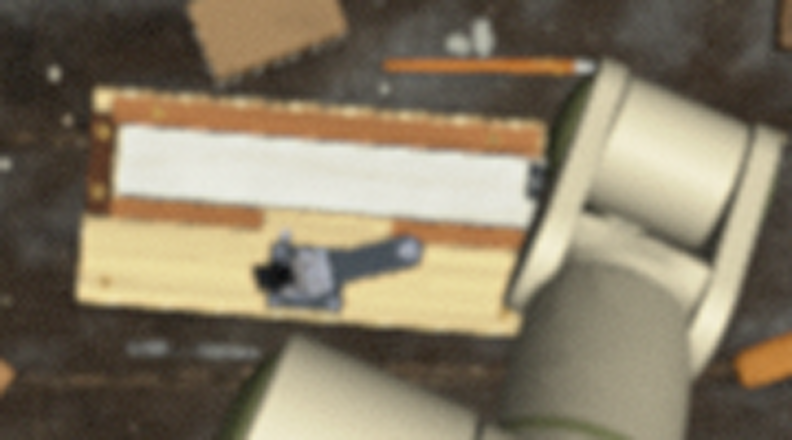

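Strip end at crop (114,160) is now a few mm from the stop's inner edge (112,160). I'll push in small steps until the force rises.

jog_arm --plan "0 0 0 0 -0.15 0 255;0 0 0 0 -0.15 0 255;0 0 0 0 -0.15 0 255;0 0 0 0 -0.15 0 255"

```text
time_s: 5.1
position: [0.5833, -0.1353, 0.0292]
tool_rot: [[0.994, -0.106, -0.0], [-0.106, -0.994, -0.001], [0.0, 0.001, -1.0]]
ft_force: [-1.4, -10.8, -1.0]
grip_width: 0.0001
gripper_force: 5.4
```

jog_arm --plan "0 0 0 0 -0.15 0 255;0 0 0 0 -0.15 0 255;0 0 0 0 0 0 255"

```text
time_s: 5.35
position: [0.5841, -0.1353, 0.0298]
tool_rot: [[0.994, -0.106, 0.002], [-0.106, -0.994, -0.006], [0.002, 0.006, -1.0]]
ft_force: [-2.4, -17.8, 0.2]
grip_width: -0.0002
gripper_force: 9.0
```

Seated against the stop. Back off and go to the strap's front side.

jog_arm --plan "0 0 0 0 1.2 0 255;0 0 0 0 1.2 0 255;0 0 0 0 0 -3 255;0 0 0 0 0 -3.5 255;0 0 0 0 0 -3 255;0 0 0 -2 -2.66 0 255;0 0 0 -2 -2.66 0 255;0 0 0 -2 -2.66 0 255;0 0 0 -2 -2.66 0 255;0 0 0 -2 -2.66 0 255"

```text
time_s: 6.18
position: [0.4947, -0.0119, 0.1243]
tool_rot: [[0.994, -0.107, -0.0], [-0.107, -0.994, 0.001], [-0.0, -0.001, -1.0]]
ft_force: [0.2, 1.3, 0.3]
grip_width: 0.0002
gripper_force: 0.0
```

jog_arm --plan "0 0 0 0 0 0 255;0 0 0 0 0 0 255"

```text
time_s: 6.35
position: [0.4952, -0.0119, 0.1247]
tool_rot: [[0.995, -0.104, 0.0], [-0.104, -0.995, 0.0], [0.0, -0.0, -1.0]]
ft_force: [-0.4, 0.3, 0.3]
grip_width: -0.0001
gripper_force: 0.0
```

Run:
```python
from h import *
np.set_printoptions(precision=4,suppress=True)
im=imaging.get_image('wrist');save(im,'w1.png')
for q,z in [('clamp_pivot',.063),('strap_nose',.063),('lever_hinge',.09),('lever_grip',None)]:
    for r in models.tip_of('wrist',q)[:1]: print(q,r['confidence'],r['at'],w(im,*r['at'],z))
```

```text
clamp_pivot 0.66 [169.3, 173.8] [0.5299 0.0748 0.063 ]
strap_nose 0.75 [289.2, 134.6] [0.5453 0.0018 0.063 ]
lever_hinge 0.84 [148.2, 185.1] [0.5303 0.0744 0.09  ]
```

View pics/w1.png

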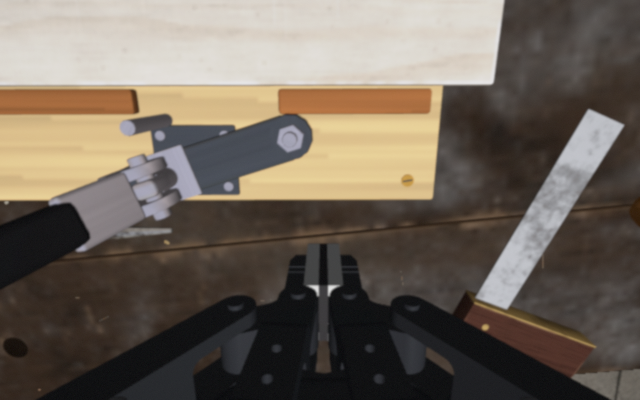

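The wrist view shows the nose nut at (290,137), the pivot near (170,175) and the finger tips at (322,250), in front of the strap with a free path. I'll descend and swing it along the arc.

jog_arm --plan "0 0 0 0 0 2.5 255;0 0 0 0 0 2.5 255;0 0 0 0 0 2.1 255;0 0 0 1.25 -0.69 0 255;0 0 0 1.25 -0.69 0 255;0 0 0 0.79 -0.08 0 255;0 0 0 0.79 -0.08 0 255;0 0 0 0.76 -0.24 0 255;0 0 0 0.76 -0.24 0 255;0 0 0 0 0 0 255"

```text
time_s: 7.43
position: [0.555, 0.0011, 0.0534]
tool_rot: [[0.994, -0.106, 0.001], [-0.106, -0.994, -0.0], [0.001, 0.0, -1.0]]
ft_force: [-0.0, -0.3, 0.4]
grip_width: -0.0
gripper_force: 0.2
```

jog_arm --plan "0 0 0 0.68 -0.4 0 255;0 0 0 0.68 -0.4 0 255;0 0 0 0.6 -0.52 0 255;0 0 0 0.6 -0.52 0 255;0 0 0 0.47 -0.63 0 255;0 0 0 0.47 -0.63 0 255;0 0 0 0.24 -0.48 0 255;0 0 0 0.23 -0.48 0 255;0 0 0 0 0 0 255"

```text
time_s: 8.18
position: [0.5979, 0.0384, 0.0534]
tool_rot: [[0.994, -0.106, 0.001], [-0.106, -0.994, 0.0], [0.001, -0.0, -1.0]]
ft_force: [0.3, 0.4, 0.2]
grip_width: 0.0001
gripper_force: 0.0
```

Run:
```python
from h import *
np.set_printoptions(precision=4,suppress=True)
im=imaging.get_image('wrist');save(im,'w2.png')
for q,z in [('clamp_pivot',.063),('strap_nose',.063),('lever_hinge',.09),('lever_grip',None)]:
    for r in models.tip_of('wrist',q)[:1]: print(q,r['confidence'],r['at'],w(im,*r['at'],z))
```

```text
strap_nose 0.89 [255.1, 265.1] [0.6045 0.0655 0.063 ]
```

View pics/w2.png

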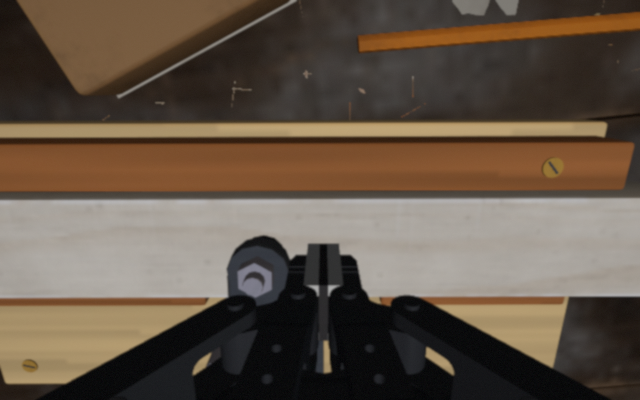

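The wrist view shows the strap's nose (255,280) now over the strip, nearly square. I'll nudge it towards its end stop and feel for force.

jog_arm --plan "0 0 0 0 -0.2 0 255;0 0 0 0 -0.2 0 255;0 0 0 0 -0.2 0 255;0 0 0 0 0 0 255"

```text
time_s: 8.77
position: [0.5985, 0.0434, 0.0535]
tool_rot: [[0.994, -0.106, 0.001], [-0.106, -0.994, -0.001], [0.001, 0.001, -1.0]]
ft_force: [2.5, -2.9, 0.9]
grip_width: 0.0004
gripper_force: 1.4
```

jog_arm --plan "0 0 0 0 -0.15 0 255;0 0 0 0 -0.15 0 255;0 0 0 0 0 0 255"

```text
time_s: 9.02
position: [0.5988, 0.045, 0.0535]
tool_rot: [[0.994, -0.106, 0.001], [-0.106, -0.994, -0.003], [0.001, 0.003, -1.0]]
ft_force: [1.8, -10.7, 0.5]
grip_width: 0.0004
gripper_force: 5.0
```

jog_arm --plan "0 0 0 0 -0.15 0 255;0 0 0 0 -0.15 0 255;0 0 0 0 0 0 255"

```text
time_s: 9.27
position: [0.5991, 0.0465, 0.0535]
tool_rot: [[0.994, -0.106, 0.001], [-0.106, -0.994, -0.005], [0.001, 0.005, -1.0]]
ft_force: [0.5, -17.8, -0.5]
grip_width: -0.0
gripper_force: 8.8
```

jog_arm --plan "0 0 0 0 1 0 255;0 0 0 0 1 0 255;0 0 0 0 0 -4 255;0 0 0 0 0 -4 255;0 0 0 0 0 -4 255;0 0 0 0 0 -4 255;0 0 0 0 0 -2 255;0 0 0 0 0 0 255;0 0 0 0 0 0 255"

```text
time_s: 10.02
position: [0.5964, 0.0296, 0.2339]
tool_rot: [[0.994, -0.106, 0.001], [-0.106, -0.994, 0.0], [0.001, -0.001, -1.0]]
ft_force: [0.3, 0.4, -0.9]
grip_width: 0.0
gripper_force: 0.0
```

Run:
```python
from h import *
np.set_printoptions(precision=4,suppress=True)
print(env.observe()['position'])
for c in ['wrist','scene','top']:
  im=imaging.get_image(c)
  if c=='scene': cv2.imwrite('pics/s3.png',cv2.resize(im['pixels'][150:300,240:440,::-1],None,fx=4,fy=4,interpolation=cv2.INTER_CUBIC))
  if c=='wrist': save(im,'w3.png')
  for q,z in [('clamp_pivot',.063),('strap_nose',.063),('lever_hinge',.09),('lever_grip',None),('strip_end',.018),('stop_face',.018)]:
    for r in models.tip_of(c,q)[:1]: print(c,q,round(r['confidence'],2),r['at'],w(im,*r['at'],z))
```

```text
[0.5964 0.0296 0.2339]
wrist clamp_pivot 0.58 [284.0, 244.9] [0.5306 0.0738 0.063 ]
wrist strap_nose 0.81 [275.8, 169.1] [0.6049 0.071  0.063 ]
wrist lever_hinge 0.79 [279.3, 258.2] [0.5302 0.0752 0.09  ]
wrist strip_end 0.58 [139.8, 159.5] [0.6201 0.2146 0.018 ]
wrist stop_face 0.31 [223.7, 267.1] [0.4909 0.1521 0.018 ]
scene clamp_pivot 0.69 [326.6, 223.0] [0.5264 0.0897 0.063 ]
scene strap_nose 0.52 [314.0, 209.8] [0.5942 0.0685 0.063 ]
scene lever_hinge 0.64 [329.6, 211.7] [0.5312 0.073  0.09  ]
scene lever_grip 0.68 [337.4, 196.2] [0.4909 0.0911 0.1679]
scene strip_end 0.94 [268.5, 241.4] [0.6245 0.2173 0.018 ]
scene stop_face 0.79 [269.7, 244.0] [0.6138 0.2224 0.018 ]
top clamp_pivot 0.98 [330.5, 199.6] [0.5373 0.0733 0.063 ]
top strap_nose 0.48 [329.5, 180.4] [0.5991 0.075  0.063 ]
top lever_hinge 0.4 [329.8, 202.5] [0.5266 0.0765 0.09  ]
top lever_grip 0.69 [288.5, 177.2] [0.6146 0.2076 0.0427]
top strip_end 0.75 [285.6, 177.7] [0.6158 0.2187 0.018 ]
top stop_face 0.84 [284.8, 175.6] [0.6229 0.2212 0.018 ]
```

View pics/s3.png

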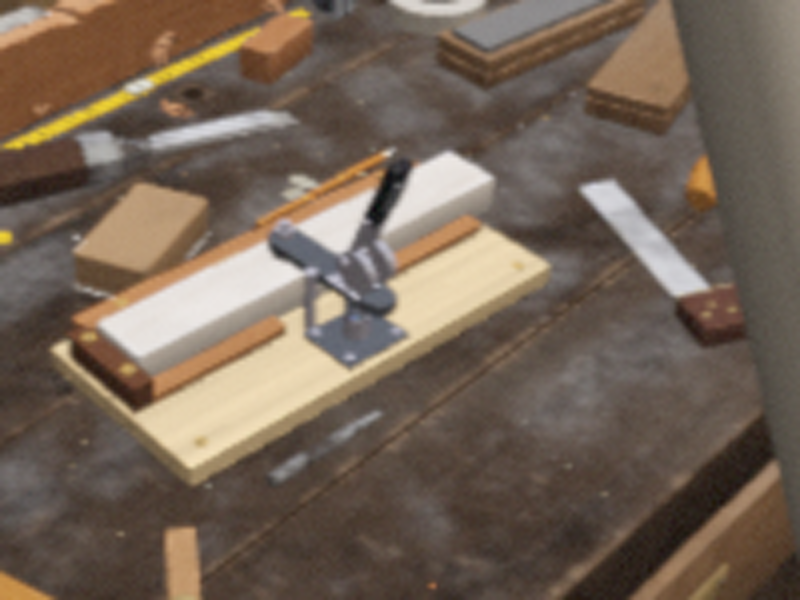

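View pics/w3.png

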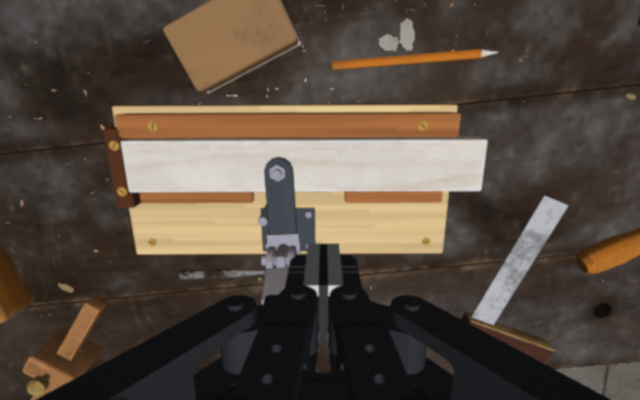

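Both views show the strip flush to the stop and the strap square across it (wrist: nut at (277,173), pivot at (283,245)). The lever is still up and leans towards the robot. Next I'll push it down from the strap side.

jog_arm --plan "0 0 0 -2.05 -1.88 0 255;0 0 0 -2.05 -1.88 0 255;0 0 0 0 0 2.5 255;0 0 0 0 0 2.5 255;0 0 0 0 0 2.4 255;0 0 0 -1.1 0 0 255;0 0 0 -1.1 0 0 255;0 0 0 -1.1 0 0 255;0 0 0 0 0 0 255"

```text
time_s: 11.82
position: [0.5255, 0.0751, 0.1594]
tool_rot: [[0.994, -0.106, -0.001], [-0.106, -0.994, 0.0], [-0.001, -0.0, -1.0]]
ft_force: [0.3, 0.0, 0.1]
grip_width: -0.0001
gripper_force: 0.0
```

jog_arm --plan "0 0 0 -0.84 0 0.27 255;0 0 0 -0.84 0 0.28 255;0 0 0 -0.53 0 0.34 255;0 0 0 -0.53 0 0.34 255;0 0 0 -0.53 0 0.35 255;0 0 0 0 0 0 255"

```text
time_s: 12.32
position: [0.4938, 0.0782, 0.143]
tool_rot: [[0.994, -0.106, -0.001], [-0.106, -0.994, -0.0], [-0.001, 0.0, -1.0]]
ft_force: [0.8, -1.1, 0.7]
grip_width: 0.0001
gripper_force: 0.5
```

jog_arm --plan "0 0 0 -0.42 0 0.46 255;0 0 0 -0.42 0 0.46 255;0 0 0 -0.43 0 0.47 255;0 0 0 -0.28 0 0.56 255;0 0 0 -0.28 0 0.56 255;0 0 0 -0.29 0 0.56 255;0 0 0 0 0 0 255"

```text
time_s: 12.9
position: [0.4726, 0.0806, 0.1117]
tool_rot: [[0.994, -0.106, -0.002], [-0.106, -0.994, 0.0], [-0.002, -0.0, -1.0]]
ft_force: [0.4, 1.0, 0.7]
grip_width: 0.0001
gripper_force: 0.1
```

jog_arm --plan "0 0 0 -0.1 0 0.25 255;0 0 0 -0.1 0 0.25 255;0 0 0 -0.1 0 0.25 255;0 0 0 0 0 0 255"

```text
time_s: 13.23
position: [0.4706, 0.0809, 0.1051]
tool_rot: [[0.994, -0.106, 0.001], [-0.106, -0.994, 0.0], [0.001, -0.0, -1.0]]
ft_force: [2.0, -0.1, 2.6]
grip_width: 0.0002
gripper_force: 1.0
```

jog_arm --plan "0 0 0 -0.05 0 0.2 255;0 0 0 0 0 0.2 255;0 0 0 0 0 0 255"

```text
time_s: 13.48
position: [0.4698, 0.0809, 0.1011]
tool_rot: [[0.994, -0.106, -0.0], [-0.106, -0.994, 0.0], [-0.0, -0.0, -1.0]]
ft_force: [1.4, -0.6, 2.6]
grip_width: 0.0
gripper_force: 1.4
```

Run:
```python
from h import *
im=imaging.get_image('scene'); cv2.imwrite('pics/s4.png',cv2.resize(im['pixels'][150:300,240:440,::-1],None,fx=4,fy=4,interpolation=cv2.INTER_CUBIC))
```

```text
(no output)
```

View pics/s4.png

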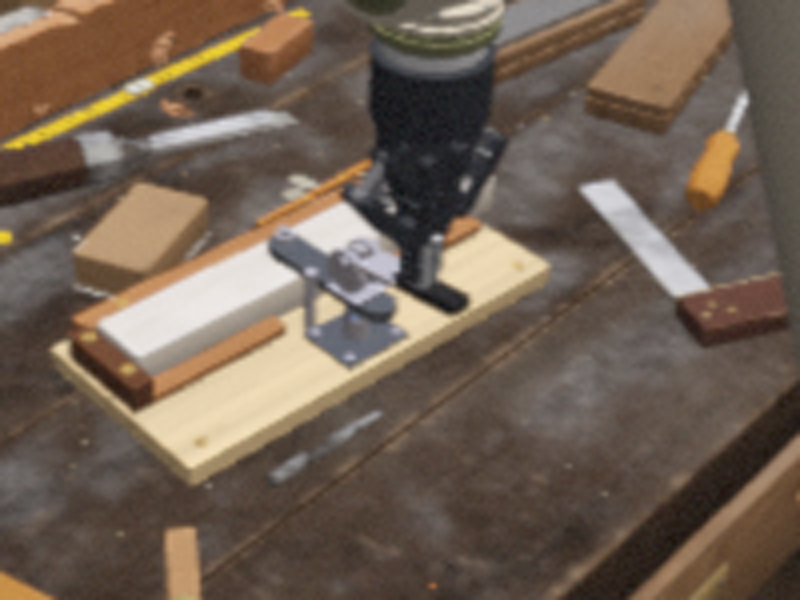

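The finger sits on the nearly level grip at (430,285). I'll press on to the lever's stop.

jog_arm --plan "0 0 0 0 0 0.15 255;0 0 0 0 0 0.15 255;0 0 0 0 0 0 255"

```text
time_s: 13.78
position: [0.4698, 0.081, 0.0993]
tool_rot: [[0.994, -0.106, 0.0], [-0.106, -0.994, -0.0], [0.0, 0.0, -1.0]]
ft_force: [-4.6, -1.3, 18.1]
grip_width: -0.0001
gripper_force: 8.7
```

jog_arm --plan "0 0 0 0 0 0.15 255;0 0 0 0 0 0.15 255;0 0 0 0 0 0 255"

```text
time_s: 14.03
position: [0.4697, 0.081, 0.0978]
tool_rot: [[0.994, -0.106, 0.001], [-0.106, -0.994, -0.0], [0.001, 0.0, -1.0]]
ft_force: [-9.7, -0.5, 37.3]
grip_width: -0.0003
gripper_force: 18.1
```

jog_arm --plan "0 0 0 0 0 -0.5 255;0 0 0 0 0 -2 255;0 0 0 0 0 -3 255;0 0 0 0 0 -3 255;0 0 0 0 0 -3 255;0 0 0 -2 2 -2 255;0 0 0 -2.5 2.5 0 255;0 0 0 -2.5 2.5 0 255;0 0 0 0 0 0 255;0 0 0 0 0 0 255"

```text
time_s: 14.87
position: [0.3917, 0.0184, 0.2302]
tool_rot: [[0.994, -0.109, -0.001], [-0.109, -0.994, 0.001], [-0.001, -0.0, -1.0]]
ft_force: [0.2, 0.2, -0.2]
grip_width: 0.0002
gripper_force: 0.0
```

Run:
```python
from h import *
im=imaging.get_image('scene'); cv2.imwrite('pics/s5.png',cv2.resize(im['pixels'][150:300,240:440,::-1],None,fx=4,fy=4,interpolation=cv2.INTER_CUBIC))
C=cloud(im);r=models.tip_of('scene','lever_grip')[:1]
print([(x['confidence'],x['at'],w(im,*x['at'])) for x in r], env.observe()['ft_force'])
```

```text
[(0.76, [351.2, 221.4], array([0.45046926, 0.07968661, 0.10267766]))] [-0.56100855  0.08983314 -0.46684244]
```

View pics/s5.png

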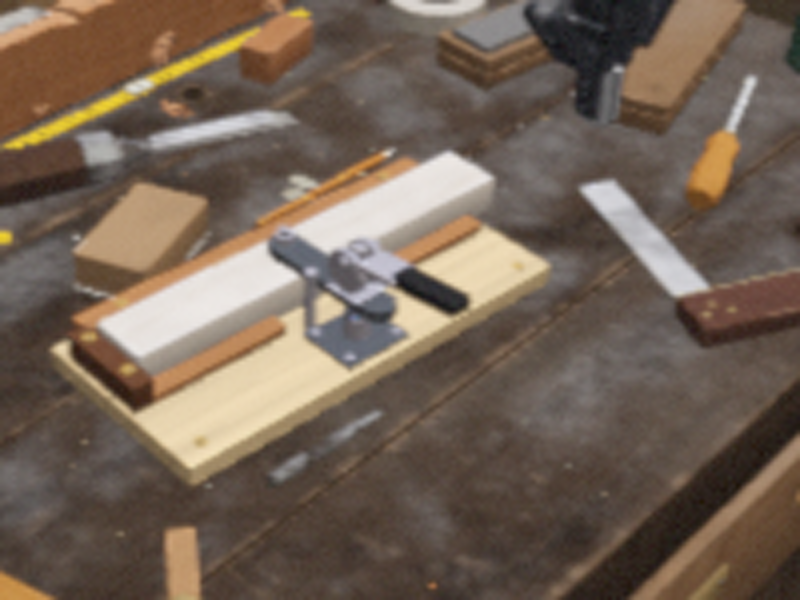

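The lever is level, with its grip at (432,288). The strap is square across the strip, the strip is at the stop (150,360), and the arm is clear.

```bash
python3 -c "
from rig import job
print(job.close_job())"
```

```text
the job is handed in; nothing more can be done
None
```

The job is handed in: the strip is pushed up against the end stop, the strap is square across it and the cam lever is down at its stop; the foot's clamping force could not be measured, and no verdict came back.

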